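# Hold the earth probe on the direct box in the drawer

## Robot

A 7-joint arm with a two-finger parallel gripper is mounted at the origin on the work surface. World frame = base frame: x ahead of the robot, y to its left, z up, the work surface at z = 0. Lengths are in m, angles in rad, forces in N, time in s.
With the tool pointing down it reaches from about 0.425 to 0.875 m from the base axis. Payload 4.7 kg.
Tool frame: the origin (TCP) lies on the centre line of the jaws, within the pads' length; the fingertips stand finger_overhang ahead of it and the grasp point (between the pads) lies 11 mm behind it (finger_overhang is the distance from the TCP to the fingertips, in m); z points along the fingers, y is the line along which they close (so a half turn about z gives the same grasp; the last joint's range is limited). The gripper opens to 85 mm and grips with 20 to 120 N. Pads are 22 mm wide; open, the fingers measure 114 mm over their backs; the gripper's body (76 mm by 85 mm) begins 54 mm behind the grasp point. The pads swing forward as they close: fully open they stand 13 mm farther back than shut.
Start: joints at [-1.175, 0.321, -0.07, 1.45, 0.023, 1.371, -0.057], TCP at [0.242, 0.603, 0.239] pointing down, gripper open.
Joint ranges: [-2.86, 2.86], [-0.3, 2.09], [-1.38, 1.24], [0.06, 2.45], [-1.56, 4.7], [0.09, 2.05], [-2.69, 2.69]. Speed limits (rad/s): [2.57, 2.57, 3.14, 3.14, 3.14, 3.14, 3.14].

## Interface

Orientations are given as a unit quaternion [w, x, y, z].
In Python, from rig import * gives the robot as it stands.
- The arm moves only by the tool jog_arm, never from a script. Its argument "deltas" is a list of rows, each a list of 7 numbers: the shift along the world's x, y, z in units of 0.04 m (1.0 is 0.04 m), then the turn, a rotation vector about the world's x, y, z in units of 10 degrees (1.0 is 10 degrees), then the finger opening in mm, from 0 to 85.4. A call has 1 to 10 rows; each row shifts and turns the commanded pose from where the row before left it; what a row does not reach is not made up. A row lasts 1/8 s, in which the tool goes at most 62.5 mm and 10.7 degrees, less where a joint would pass 70% of its speed; a pose out of reach is approached as far as the arm can. A call with a number of a shift or a turn outside -1 to 1 is refused whole. A call with a gripper value outside its range is refused whole. The fingers move at their own pace and stop on an object; "squeeze" is the grip in N (left out, the last holds). Time passes only in rows, so rows that do not move let the fingers close. It gives the time, the measured TCP pose, the force, the opening and the grip force at its end, in the units of the state.
- sense(): the state, without advancing time (a new reading comes with each control period).
- get_image(name): name is "scene" or "top" or "wrist"; returns a dict with "frame" (420x560x3 uint8, blue, green, red), "K" (3x3 intrinsics, pixels), "k1" (the pictures are not rectified: a ray, as slopes to the right and down, at radius r is drawn at 1 + k1 r^2 times it, then the intrinsics apply), "pose" (4x4, takes a point from camera to world coordinates). Camera axes: x right, y up, looking along -z (the intrinsics and any distortion apply to the point x, -y, -z); pixel columns grow to the right and rows downward; lengths in m; the calibration is good to about 2 mm. A picture is of the moment at which its call begins. There is no depth.
- sign_off(): hands the job in; it is judged then, once.
The state is a dict: "t": time; "q": joint angles; "qvel": joint speeds; "joint_torque": joint torques, N m; "ee_pos": TCP position; "ee_rot": TCP orientation; "contact_force": force on the tool from outside, world axes, zero at the start; "ft_torque": the same for the moment, N m; "width": finger opening in m; "grasp_force": force on a finger pad.
Only numpy, scipy, OpenCV 4.12 (cv2) and the standard library are available. Lean on these libraries where they do the work, as an engineer would, in place of code of your own. Each camera call takes 0.05 s, during which the arm holds its last target. There are 200 camera calls.

## Task

Pull the drawer of the low grey case out to its stop. Then take the spring-tipped test probe from its stand and hold it upright with its tip resting lightly on the round brass disc, the one inside the raised ring, on top of the black direct box that lies in the drawer: the sprung tip pressed about half way in, not bottomed. Finish while still holding the probe there, never press hard on the box, and leave the other loose things on the counter where they are.

Things in the scene. Friction and masses are not known exactly. Their poses are not given: they have to be found in the camera images.
- case_drawer0 (a joint): Drawer of the case; slides level toward the case's front; value in m: 0 closed, 0.166 at its stop (starts 0 to 0.02 open). About 1 N of friction, 0.6 kg plus the 0.45 kg direct box; it stays where left.
- case_drawer0_handle (a point): Middle of the drawer's steel bar handle; moves with the drawer. Bar 11 mm thick, 120 mm long along this frame's y, level, its centre 62 mm above the counter, 35 mm out from the drawer's front face (free gap behind the bar about 29 mm). The drawer opens along this frame's -x, roughly toward the robot.
- case: The low grey case with an aluminium drawer front, 240 mm deep (x) x 280 mm wide (y) x 100 mm high, fixed to the counter. Origin: centre of its underside; its front with the drawer looks along its -x. Drawer side walls reach 80 mm and the drawer's front 90 mm above the counter.
- di_box: Black direct box lying loose in the drawer, 64 (x) x 100 (y) x 32 mm (z), 0.45 kg, a brass connector sticks 16 mm out of its -y end. On top: a round brass disc 20 mm across inside a raised aluminium ring 33 mm across (y = +26 mm), which is the marked spot, and a square brass plate (y = -24 mm), which is not. Origin: centre of its underside.
- di_box_spot (a point): The marked spot: centre of the top face of the round ringed brass disc on the direct box, 33.5 mm above the box's underside, 56 mm above the counter.
- stand: Grey plastic block, 64 x 64 x 80 mm high, fixed to the counter, with a 18 mm hole straight down through its middle in which the probe stands. Origin: centre of its underside.
- probe: Test probe, upright in the stand; round about z, which points from tip to handle. Origin: bottom of its nose. Nose 12 mm across from z = 0 to 50 mm, steel collar 28 mm across from 50 to 58 mm (rests on the stand's top: origin 30 mm above the counter), black round handle 20 mm across from 58 to 140 mm (its top end). 80 g. The sprung tip sticks 20 mm out below the origin when free. 
- plunger (a joint): Sprung tip of the probe: 0 fully out, up to 0.012 m pressed in (bottomed). It starts to give at 0.8 N, takes 2 N half way in (0.006) and 3.2 N at the bottom (200 N/m).
- plunger_tip (a point): The very end of the probe's sprung tip (6 mm across, round-ended), 20 mm below the probe's origin when free, on its axis, 160 mm below the top of the handle.
- shock_mount: Bystander: chrome microphone shock mount, two upright rings on a 68 mm round foot, 105 mm high. Origin: centre of its underside. Stands near the stand, on either side of it.
- bnc: Bystander: brass BNC connector standing on end, 15 mm across, 34 mm high. Origin: underside.
- fader_cap: Bystander: black fader cap, 24 x 12 x 12 mm. Origin: underside.
- tape_roll: Bystander: roll of grey tape lying flat, 110 mm across, 48 mm high. Origin: underside.
- mug: Bystander: white mug, 80 mm across, 92 mm high. Origin: underside.
- torch: Bystander: aluminium torch standing on its 34 mm wide head, 115 mm high. Origin: underside.
- button_panel: Bystander: fixed panel of square red and green push buttons, 130 x 170 mm, 41 mm high. Origin: underside.

How it is judged:
By the outcome, as a careful person would: the job done as asked, in the order asked, and still so for the second after the job is handed in, while the arm keeps its last pose, push and grip.
It also fails if it takes over 58 s, if anything falls off the work surface, if the arm or the gripper's body presses on something with over 40 N, if the wrist force passes 120 N, or if a joint passes its speed limit or range.

## Working session

There is one attempt and no reset: what is moved stays moved. The work goes in short steps, Python scripts to look and compute and a tool call to move; the robot and the scene stay as the last step left them, time stands still between calls to the robot, and variables do not carry over. Pictures are saved under pics/ and viewed, at most 10 in all, crops included, and the job is handed in when it is done.

Besides the shell and the picture viewer there is one more tool, called after "Request:" as name(argument=value, ...) on one line, values as JSON. jog_arm: Moves the arm, as the interface text tells. Shifts and turns lie within -1 to 1; 1 stands for 0.04 m of shift or 10 degrees of turn. Its arguments: {"type":"object","properties":{"deltas":{"type":"array","items":{"type":"array","items":{"type":"number"}}},"squeeze":{"type":"number"}},"required":["deltas"]}

```bash
mkdir -p pics; cat > h.py <<'E'
from rig import *
import numpy as np, cv2
def ray(im,u,v):
    K=np.array(im["K"]);P=np.array(im["pose"])
    d=cv2.undistortPoints(np.array([[[u,v]]],float),K,np.array([im["k1"],0,0,0.]))[0,0] 
    r=P[:3,:3]@np.array([d[0],-d[1],-1]); return P[:3,3],r
def at_z(im,u,v,z):
    o,r=ray(im,u,v); return o+r*(z-o[2])/r[2]
def proj(im,p):
    K=np.array(im["K"]);P=np.array(im["pose"]);c=P[:3,:3].T@(np.array(p)-P[:3,3])
    x=c[0]/-c[2];y=-c[1]/-c[2];s=1+im["k1"]*(x*x+y*y); return K[0,0]*x*s+K[0,2],K[1,1]*y*s+K[1,2]
def tri(a,b):
    (o1,r1),(o2,r2)=a,b;r1=r1/np.linalg.norm(r1);r2=r2/np.linalg.norm(r2)
    A=np.stack([r1,-r2],1);s=np.linalg.lstsq(A,o2-o1,rcond=None)[0]
    p,q=o1+s[0]*r1,o2+s[1]*r2; return (p+q)/2,np.linalg.norm(p-q)
E
python3 - <<'E'
from h import *
import pickle
d={n:get_image(n) for n in("scene","top")}
pickle.dump(d,open("im0.pkl","wb"))
for n in d: cv2.imwrite(f"pics/{n}0.png",d[n]["frame"]); print(n,d[n]["k1"],np.round(d[n]["pose"],3).tolist(),d[n]["K"])
s=sense();print(s)
E
```

```text
scene -0.08244257559592372 [[-0.502, -0.56, 0.659, 1.49], [0.865, -0.31, 0.395, 0.536], [-0.017, 0.768, 0.64, 0.975], [0.0, 0.0, 0.0, 1.0]] [[504.05459195   0.         282.7792983 ]
 [  0.         504.05459195 213.28228814]
 [  0.           0.           1.        ]]
top -0.02392684567788718 [[0.013, 0.985, -0.171, 0.32], [-1.0, 0.016, 0.014, -0.001], [0.016, 0.171, 0.985, 1.388], [0.0, 0.0, 0.0, 1.0]] [[450.49538868   0.         281.23774597]
 [  0.         450.49538868 207.11239224]
 [  0.           0.           1.        ]]
{'t': 0.1, 'q': array([-1.17490165,  0.3217617 , -0.07005229,  1.45156548,  0.02258897,
        1.37083403, -0.05687779]), 'qvel': array([-3.62710432e-05, -1.22986849e-03, -7.49412818e-04, -2.00238659e-03,
       -2.12764003e-03,  1.41426313e-03,  1.46436777e-04]), 'joint_torque': array([-3.64388643e-04, -4.94877362e+01, -3.84161202e-01, -3.15205801e+01,
        1.30746662e-02,  7.51429761e-03, -3.20410425e-05]), 'ee_pos': array([0.24206006, 0.60272429, 0.23831803]), 'ee_rot': array([-1.22124083e-04,  1.89731411e-01,  9.81835626e-01, -8.82816654e-04]), 'contact_force': array([0.66558367, 0.79319394, 0.49351252]), 'ft_torque': array([-0.00761888,  0.03797462, -0.08067214]), 'grasp_force': 0.0, 'width': 0.08529354362987186}
```

View pics/top0.png

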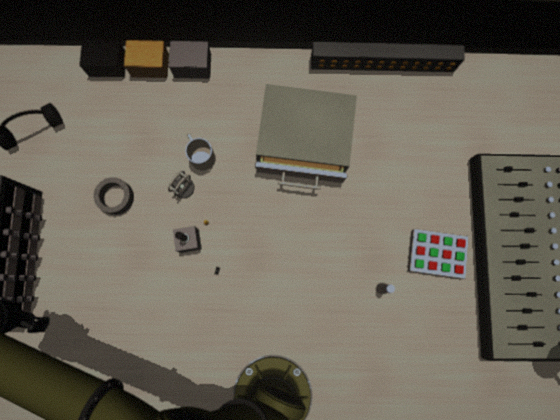

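View pics/scene0.png

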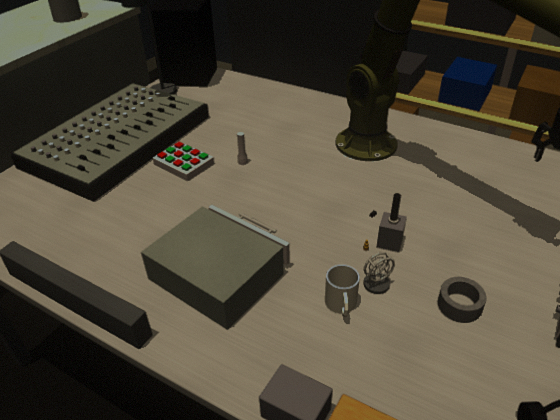

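Top view: handle bar at about (299,187), case front edge near (302,170), stand at (187,240) with the probe handle leaning to (180,236), shock mount (180,184), mug (200,152), BNC (207,222), fader cap (217,270). Next I'll zoom in for precision.

```bash
python3 - <<'E'
from h import *
import pickle
d=pickle.load(open("im0.pkl","rb"))
f=d["top"]["frame"];g=d["scene"]["frame"]
def c(f,x,y,w,h,s): 
    o=cv2.resize(f[y:y+h,x:x+w],None,fx=s,fy=s,interpolation=cv2.INTER_CUBIC)
    for k in range(0,w,10): cv2.line(o,(k*s,0),(k*s,6 if (x+k)%50 else 14),(0,255,255),1)
    for k in range(0,h,10): cv2.line(o,(0,k*s),(6 if (y+k)%50 else 14,k*s),(0,255,255),1)
    return np.clip(o*1.5,0,255).astype(np.uint8)
a=c(f,250,80,110,115,4)[:, :400]; a=c(f,250,140,100,60,4)
b=c(f,160,160,65,120,4)
e=c(g,370,185,50,70,6)
W=np.zeros((600,800,3),np.uint8)
W[:240,:400]=a; W[:480,410:670]=b; W[250:250+350,:300]=c(g,370,185,60,70,5)
cv2.imwrite("pics/crop0.png",W)
E
```

```text
(no output)
```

View pics/crop0.png

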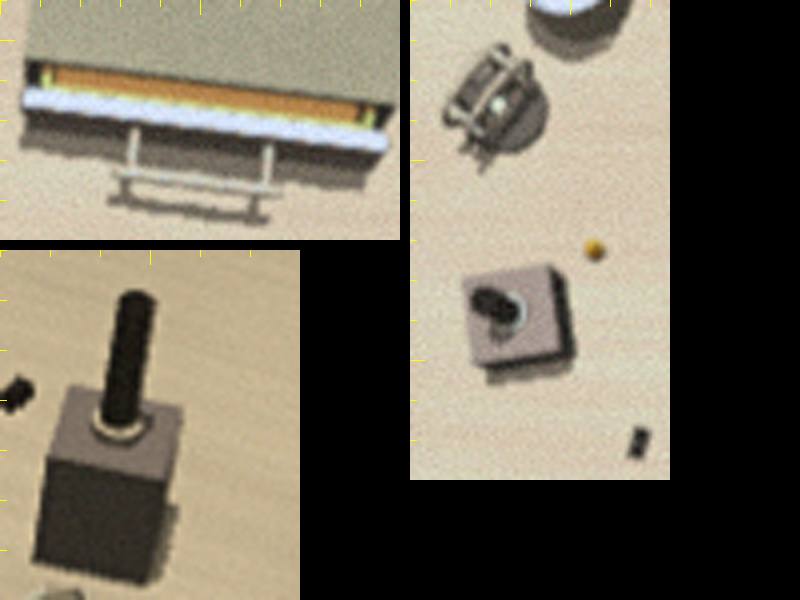

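```bash
python3 - <<'E'
from h import *
import pickle
d=pickle.load(open("im0.pkl","rb"));t=d["top"];s=d["scene"]
L=at_z(t,278,183.2,.065);R=at_z(t,320,187.8,.065);print("handle",L,R,(L+R)/2,np.linalg.norm(L-R))
v=R-L;print("y dir",np.degrees(np.arctan2(-v[1],-v[0])), "y axis angle")
fl=at_z(t,250+22/4,140+92/4,.09);fr=at_z(t,250+388/4,140+137/4,.09);print("front",fl,fr,np.linalg.norm(fl-fr),np.degrees(np.arctan2(*(fl-fr)[1::-1])))
c=[at_z(t,(x-410)/4+160,y/4+160,.08) for x,y in((463,278),(552,266),(566,352),(472,364))]
print("stand",np.mean(c,0),[round(np.linalg.norm(c[i]-c[i-1]),3) for i in range(4)])
for a in c: print(a)
print("probe top", at_z(t,178.8,235.5,.17),at_z(s,397.4,194.4,.17),tri(ray(t,178.8,235.5),ray(s,397.4,194.4)))
print("collar",at_z(s,370+120/5,185+(422-250)/5,.088))
print("sm",at_z(t,160+(515-410)/4,160+117/4,.0),"mug",at_z(t,200,152,.09),"bnc",at_z(t,160+185/4,160+248/4,.03),"fader",at_z(t,217.5,270,.01), "torch",at_z(t,391,288,.11))
b=proj(t,[*np.mean(c,0)[:2],.17]);print(b)
E
```

```text
handle [ 0.6215601  -0.00889328  0.065     ] [ 0.60952347 -0.13537999  0.065     ] [ 0.61554178 -0.07213664  0.065     ] 0.12705812417796633
y dir 84.56403177029202 y axis angle
front [0.67623303 0.05899994 0.09      ] [ 0.64655654 -0.21326538  0.09      ] 0.27387788826614484 83.77940805865654
stand [0.44862139 0.25654427 0.08      ] [np.float64(0.063), np.float64(0.065), np.float64(0.064), np.float64(0.068)]
[0.47494332 0.29440936 0.08      ]
[0.48475605 0.23005028 0.08      ]
[0.42224402 0.21712011 0.08      ]
[0.41254217 0.28459735 0.08      ]
probe top [0.44814352 0.25819544 0.17      ] [0.44865754 0.26131928 0.17      ] (array([0.44780983, 0.25973628, 0.16875729]), np.float64(0.002681825842458917))
collar [0.45221842 0.26397486 0.088     ]
sm [0.61218997 0.27855783 0.        ] mug [0.7072896  0.22513698 0.09      ] bnc [0.50533349 0.20692892 0.03      ] fader [0.36206217 0.17002539 0.01      ] torch [ 0.31528652 -0.3302613   0.11      ]
(np.float64(179.41915978487015), np.float64(235.3336768764983))
```

```bash
python3 - <<'E'
from h import *
import rig
print([n for n in dir(rig) if n[0]!='_'], getattr(rig,'finger_overhang',None))
E
ls; grep -rn "overhang" . --include=* 2>/dev/null | head
```

```text
['Unreachable', 'finger_overhang', 'get_image', 'sense', 'sign_off'] 0.008
h.py
im0.pkl
pics
```

Request:
jog_arm(deltas=[[0.467, -0.844, 0.05, 0, 0, -0.37, 30], [0.467, -0.844, 0.05, 0, 0, -0.37, 30], [0.467, -0.844, 0.05, 0, 0, -0.37, 30], [0.467, -0.844, 0.05, 0, 0, -0.37, 30], [0.467, -0.844, 0, 0, 0, -0.37, 30], [0.467, -0.844, 0, 0, 0, -0.37, 30], [0.467, -0.844, 0, 0, 0, -0.37, 30], [0.467, -0.844, 0, 0, 0, -0.37, 30], [0.467, -0.844, 0, 0, 0, -0.37, 30], [0.467, -0.844, 0, 0, 0, -0.37, 30]])

```text
t: 1.35
ee_pos: [0.4302, 0.2633, 0.2474]
ee_rot: [0.0, 0.493, 0.87, 0.0]
contact_force: [0.5, 0.6, 0.4]
width: 0.0302
grasp_force: 0.0
```

Request:
jog_arm(deltas=[[0.467, -0.844, 0, 0, 0, -0.37, 30], [0.467, -0.844, 0, 0, 0, -0.37, 30], [0.467, -0.844, 0, 0, 0, -0.37, 30], [0.467, -0.844, 0, 0, 0, -0.37, 30], [0.467, -0.844, 0, 0, 0, -0.37, 30], [0.467, -0.844, -0.5, 0, 0, -0.37, 30], [0.467, -0.844, -0.5, 0, 0, -0.37, 30], [0.467, -0.844, -0.5, 0, 0, -0.37, 30], [0, 0, 0, 0, 0, 0, 30], [0, 0, 0, 0, 0, 0, 30]])

```text
t: 2.6
ee_pos: [0.5783, -0.0046, 0.1874]
ee_rot: [-0.0, 0.698, 0.716, 0.0]
contact_force: [-0.2, 0.6, 0.3]
width: 0.0303
grasp_force: 0.0
```

Request:
jog_arm(deltas=[[0.465, -0.844, 0, 0, 0, -0.37, 30], [0.465, -0.844, 0, 0, 0, -0.37, 30], [0, 0, 0, 0, 0, 0, 30], [0, 0, 0, 0, 0, 0, 30]])

```text
t: 3.1
ee_pos: [0.6157, -0.0702, 0.1878]
ee_rot: [-0.0, 0.742, 0.671, 0.001]
contact_force: [-0.2, -0.5, -0.2]
width: 0.03
grasp_force: 0.0
```

```bash
python3 - <<'E'
from h import *
import pickle
w=get_image("wrist");t=get_image("top");pickle.dump((w,t),open("im1.pkl","wb"))
cv2.imwrite("pics/w1.png",np.clip(w["frame"]*1.3,0,255).astype(np.uint8));print(np.round(w["pose"],3),w["K"][0],w["k1"])
E
```

```text
[[ 0.995  0.094  0.032  0.625]
 [-0.1    0.942  0.322  0.013]
 [ 0.001 -0.323  0.946  0.321]
 [ 0.     0.     0.     1.   ]] [331.65674534   0.         283.363042  ] -0.04037829419381307
```

View pics/w1.png

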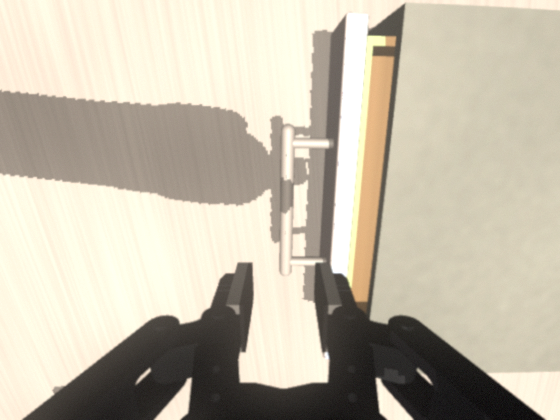

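Wrist view: bar runs from (288,126) to (286,274), between the fingers at (237,290)/(330,290) but slightly along y; drawer front at x≈345.

```bash
python3 - <<'E'
from h import *
import pickle
w,t=pickle.load(open("im1.pkl","rb"))
a=at_z(w,288,126,.065);b=at_z(w,286,274,.065);print(a,b,(a+b)/2,np.linalg.norm(a-b));v=a-b;print(np.degrees(np.arctan2(v[1],v[0]))-90)
a=at_z(w,368,15,.09);b=at_z(w,346,302,.09);v=a-b;print(np.degrees(np.arctan2(v[1],v[0]))-90)
E
```

```text
[ 0.6262303  -0.00695138  0.065     ] [ 0.61252028 -0.13210594  0.065     ] [ 0.61937529 -0.06952866  0.065     ] 0.12590324975925413
-6.251524032956624
-6.117978777374248
```

Request:
jog_arm(deltas=[[0.06, 0, -0.85, 0, 0, 0, 26], [0, 0, -0.85, 0, 0, 0, 26], [0, 0, -0.85, 0, 0, 0, 26], [0, 0, -0.8, 0, 0, 0, 26], [0, 0, 0, 0, 0, 0, 26], [0, 0, 0, 0, 0, 0, 5], [0, 0, 0, 0, 0, 0, 5], [0, 0, 0, 0, 0, 0, 5], [0, 0, 0, 0, 0, 0, 5]], squeeze=30)

```text
t: 4.32
ee_pos: [0.6182, -0.0705, 0.0537]
ee_rot: [-0.001, 0.742, 0.67, 0.001]
contact_force: [0.2, 4.6, 3.1]
width: 0.0097
grasp_force: 29.4
```

Request:
jog_arm(deltas=[[-0.2, 0.021, 0, 0, 0, 0, 5], [-0.4, 0.043, 0, 0, 0, 0, 5], [-0.4, 0.043, 0, 0, 0, 0, 5], [-0.4, 0.043, 0, 0, 0, 0, 5], [-0.4, 0.043, 0, 0, 0, 0, 5], [-0.4, 0.043, 0, 0, 0, 0, 5], [-0.4, 0.043, 0, 0, 0, 0, 5], [-0.4, 0.043, 0, 0, 0, 0, 5], [-0.3, 0.032, 0, 0, 0, 0, 5], [-0.1, 0.011, 0, 0, 0, 0, 5]])

```text
t: 5.58
ee_pos: [0.4821, -0.0549, 0.0537]
ee_rot: [-0.001, 0.742, 0.67, 0.002]
contact_force: [2.2, 7.9, 0.1]
width: 0.0096
grasp_force: 29.9
```

Request:
jog_arm(deltas=[[-0.1, 0.011, 0, 0, 0, 0, 5], [-0.1, 0.011, 0, 0, 0, 0, 5], [-0.1, 0.011, 0, 0, 0, 0, 5], [0, 0, 0, 0, 0, 0, 5]])

```text
t: 6.08
ee_pos: [0.4714, -0.0537, 0.0537]
ee_rot: [0.0, 0.742, 0.67, 0.002]
contact_force: [3.2, 8.3, -0.6]
width: 0.0096
grasp_force: 29.9
```

Request:
jog_arm(deltas=[[-0.1, 0.011, 0, 0, 0, 0, 5], [0, 0, 0, 0, 0, 0, 5]])

```text
t: 6.32
ee_pos: [0.4714, -0.0538, 0.0538]
ee_rot: [0.004, 0.742, 0.67, 0.005]
contact_force: [16.2, 6.9, -15.8]
width: 0.0096
grasp_force: 29.4
```

Request:
jog_arm(deltas=[[0.07, -0.007, 0, 0, 0, 0, 5], [0, 0, 0, 0, 0, 0, 26], [0, 0, 0, 0, 0, 0, 26], [0, 0, 0, 0, 0, 0, 26], [0, 0, 0.5, 0, 0, 0, 26], [0, 0, 1, 0, 0, 0, 26], [0, 0, 1, 0, 0, 0, 26], [0, 0, 1, 0, 0, 0, 26], [0, 0, 1, 0, 0, 0, 26], [0, 0, 0.5, 0, 0, 0, 26]])

```text
t: 7.58
ee_pos: [0.4694, -0.0566, 0.2556]
ee_rot: [0.001, 0.743, 0.67, 0.001]
contact_force: [0.5, -0.3, -0.7]
width: 0.026
grasp_force: 0.0
```

Request:
jog_arm(deltas=[[0.5, 0.8, 0, 0, 0, 0, 60], [0, 0.8, 0, 0, 0, 0.5, 60], [-0.1, 0.8, 0, 0, 0, 0.5, 60], [-0.1, 0.8, 0, 0, 0, 0.5, 60], [-0.1, 0.8, 0, 0, 0, 0.5, 60], [-0.1, 0.8, 0, 0, 0, 0.5, 60], [-0.1, 0.8, 0, 0, 0, 0.5, 60], [0, 0, 0, 0, 0, 0, 60], [0, 0, 0, 0, 0, 0, 60]])

```text
t: 8.7
ee_pos: [0.469, 0.168, 0.2533]
ee_rot: [0.0, 0.543, 0.839, -0.0]
contact_force: [0.7, 0.1, 0.0]
width: 0.0595
grasp_force: 0.0
```

```bash
python3 - <<'E'
from h import *
import pickle
d={n:get_image(n) for n in("scene","top","wrist")}
pickle.dump(d,open("im2.pkl","wb"))
f=d["top"]["frame"];g=d["scene"]["frame"]
def c(f,x,y,w,h,s): 
    o=cv2.resize(f[y:y+h,x:x+w],None,fx=s,fy=s,interpolation=cv2.INTER_CUBIC)
    for k in range(0,w,10): cv2.line(o,(k*s,0),(k*s,6 if (x+k)%50 else 14),(0,255,255),1)
    for k in range(0,h,10): cv2.line(o,(0,k*s),(6 if (y+k)%50 else 14,k*s),(0,255,255),1)
    return np.clip(o*1.6,0,255).astype(np.uint8)
W=np.zeros((600,800,3),np.uint8)
W[:420,:400]=c(f,250,140,100,105,4); W[:336,410:800]=c(g,200,180,130,112,3)
cv2.imwrite("pics/c2.png",W);cv2.imwrite("pics/w2.png",np.clip(d["wrist"]["frame"]*1.4,0,255).astype(np.uint8))
E
```

```text
(no output)
```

View pics/c2.png

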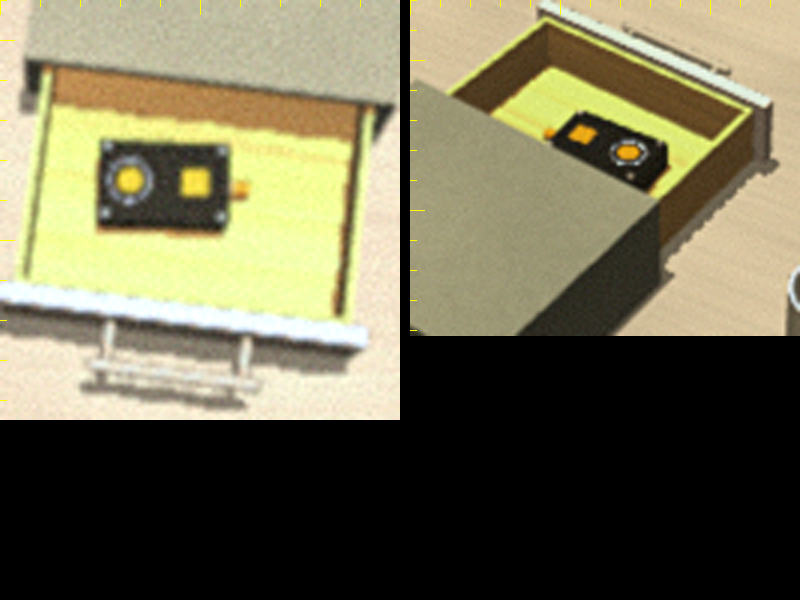

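View pics/w2.png

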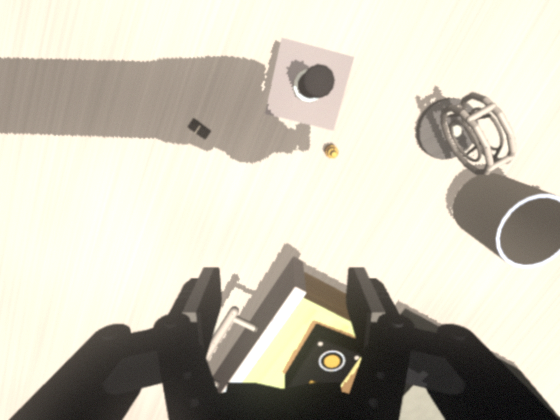

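Drawer is open; the ringed disc is at top-camera (282.5,185), scene (273,231), wrist (332,361); the square plate lies to its right. Probe top in the wrist view at (316,81), stand top around (310,84), all bystanders in place.

```bash
cat > spot.py <<'E'
from h import *
def cen(im,u,v,r):
    f=im["frame"].astype(float);u0,v0=int(round(u)),int(round(v))
    yy,xx=np.mgrid[v0-r:v0+r+1,u0-r:u0+r+1];p=f[v0-r:v0+r+1,u0-r:u0+r+1]
    w=np.clip(p[...,2]-p[...,0]-60,0,None)*(((xx-u)**2+(yy-v)**2)<=r*r)
    return (w*xx).sum()/w.sum(),(w*yy).sum()/w.sum()
E
python3 - <<'E'
from spot import *
import pickle
d=pickle.load(open("im2.pkl","rb"))
R={}
for n,u,v,r in(("top",282.5,185.25,5),("scene",272.7,230.7,6),("wrist",332,361,13)):
    c=cen(d[n],u,v,r);R[n]=ray(d[n],*c);print(n,np.round(c,1),at_z(d[n],*c,.056))
for a,b in(("top","scene"),("wrist","scene"),("wrist","top")):print(tri(R[a],R[b]))
w=d["wrist"]
print("probe",at_z(w,316,81,.17),tri(ray(w,316,81),ray(d["scene"],397.4,194.4)))
c=[at_z(w,*p,.08) for p in((284,38),(354,57),(333,130),(267,117))];print("stand",np.mean(c,0))
s=sense();print(s["ee_pos"],s["q"])
print("bnc",at_z(w,331,151,.03),"sm foot",at_z(w,442,127,0))
E
```

```text
top [282.  184.6] [ 0.61959833 -0.02104907  0.056     ]
scene [272.3 230.4] [ 0.61996467 -0.02070402  0.056     ]
wrist [331.5 360.9] [ 0.61949984 -0.01786776  0.056     ]
(array([ 0.61964623, -0.0209912 ,  0.05563811]), np.float64(0.00014241084618993378))
(array([ 0.62010024, -0.01978585,  0.05537169]), np.float64(0.002240354962598729))
(array([ 0.62095706, -0.02088809,  0.05234941]), np.float64(0.0011326213519505014))
probe [0.45005473 0.26109811 0.17      ] (array([0.44990579, 0.26132741, 0.17087725]), np.float64(0.0006216705486922713))
stand [0.45290267 0.26163814 0.08      ]
[0.46916696 0.16712118 0.25338934] [-0.74186838 -0.01997159  0.34325402  1.80929841  0.00713123  1.35101611
  0.01919276]
bnc [0.50485009 0.21505707 0.03      ] sm foot [0.61485555 0.28993171 0.        ]
```

Request:
jog_arm(deltas=[[-0.16, 0.78, 0, 0, 0, 0.2, 60], [-0.16, 0.78, 0, 0, 0, 0.2, 60], [-0.17, 0.77, 0, 0, 0, 0.2, 60], [0, 0, -0.8, 0, 0, 0, 60], [0, 0, -0.8, 0, 0, 0, 60], [0, 0, -0.8, 0, 0, 0, 60], [0, 0, -0.78, 0, 0, 0, 60], [0, 0, 0, 0, 0, 0, 60]])

```text
t: 9.85
ee_pos: [0.447, 0.2617, 0.1237]
ee_rot: [-0.001, 0.498, 0.867, -0.003]
contact_force: [0.2, -0.0, -0.4]
width: 0.0603
grasp_force: 0.0
```

Request:
jog_arm(deltas=[[0, 0, 0, 0, 0, 0, 30], [0, 0, 0, 0, 0, 0, 26], [0, 0, 0, 0, 0, 0, 22], [0, 0, 0, 0, 0, 0, 15], [0, 0, 0, 0, 0, 0, 10], [0, 0, 0, 0, 0, 0, 10], [0, 0, 0, 0, 0, 0, 10], [0, 0, 0, 0, 0, 0, 10]], squeeze=50)

```text
t: 10.85
ee_pos: [0.4499, 0.2617, 0.1272]
ee_rot: [0.0, 0.499, 0.867, 0.001]
contact_force: [-0.5, -0.2, 5.4]
width: 0.0189
grasp_force: 48.6
```

Request:
jog_arm(deltas=[[0, 0, 0.2, 0, 0, 0, 10], [0, 0, 0.4, 0, 0, 0, 10], [0, 0, 0.5, 0, 0, 0, 10], [0, 0, 0.6, 0, 0, 0, 10], [0, 0, 0.6, 0, 0, 0, 10], [0, 0, 0.6, 0, 0, 0, 10], [0, 0, 0.4, 0, 0, 0, 10], [0, 0, 0.2, 0, 0, 0, 10], [0, 0, 0, 0, 0, 0, 10], [0, 0, 0, 0, 0, 0, 10]])

```text
t: 12.1
ee_pos: [0.4488, 0.261, 0.2652]
ee_rot: [-0.0, 0.499, 0.867, -0.001]
contact_force: [-0.5, 0.1, -1.4]
width: 0.0188
grasp_force: 48.8
```

```bash
python3 - <<'E'
from h import *
import pickle
d={n:get_image(n) for n in("scene","top","wrist")};pickle.dump(d,open("im3.pkl","wb"))
print(sense())
g=d["scene"]["frame"];W=np.zeros((560,800,3),np.uint8)
b=lambda x:np.clip(x*1.6,0,255).astype(np.uint8)
W[:560,:320]=b(cv2.resize(g[125:265,360:440],None,fx=4,fy=4,interpolation=cv2.INTER_CUBIC))
W[:315,330:750]=b(cv2.resize(d["wrist"]["frame"],(420,315)))
W[320:560,330:630]=b(cv2.resize(d["top"]["frame"][200:280,140:240],None,fx=3,fy=3,interpolation=cv2.INTER_CUBIC))
cv2.imwrite("pics/c3.png",W)
E
```

```text
{'t': 12.25, 'q': array([-0.83115901,  0.02659025,  0.25905229,  1.7411592 , -0.00673611,
        1.37617242, -0.04512348]), 'qvel': array([-0.00030093, -0.00298722, -0.00033424, -0.00514172,  0.00049654,
        0.00021635, -0.00062253]), 'joint_torque': array([ 2.42996306e-03, -3.21960354e+01,  2.46540746e-01, -3.19754112e+01,
        1.52238482e-02,  8.70436110e-03,  1.43303976e-05]), 'ee_pos': array([0.44892006, 0.26106786, 0.2653235 ]), 'ee_rot': array([-2.39854873e-04,  4.99064451e-01,  8.66564566e-01, -6.85302565e-04]), 'contact_force': array([-0.1635668 ,  0.82286273, -0.6857109 ]), 'ft_torque': array([-0.01692458,  0.03138309,  0.00085535]), 'grasp_force': 48.76666724681854, 'width': 0.018604875805896686}
```

View pics/c3.png

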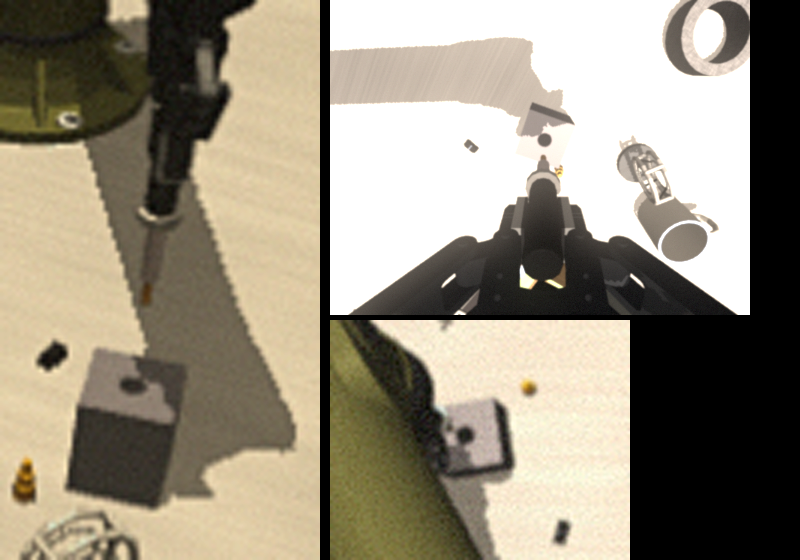

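The probe is held, lifted clear and upright; tip at scene (396.5,200.5) and wrist (285,209).

```bash
python3 - <<'E'
from h import *
import pickle
d=pickle.load(open("im3.pkl","rb"));s,w=d["scene"],d["wrist"]
p,e=tri(ray(s,396.5,200.5),ray(w,285.3,209.3));print("tip tri",p,e)
print(at_z(s,396.5,200.5,.149),at_z(w,285.3,209.3,.149))
# axis points at collar centre
print("collar",at_z(s,360+158/4,125+212/4,.149+.07),at_z(w,(543-330)*4/3,182*4/3,.149+.07))
for z in(.145,.149): print(proj(s,[.4489,.2611,z]),proj(w,[.4489,.2611,z]))
E
```

```text
tip tri [0.45073715 0.26216903 0.15141351] 0.00019099390671757389
[0.44766014 0.26126687 0.149     ] [0.45115187 0.26156799 0.149     ]
collar [0.44422896 0.25881877 0.219     ] [0.44876549 0.26346434 0.219     ]
(np.float64(396.08498981129287), np.float64(201.92407907432522)) (np.float64(282.5686985027597), np.float64(206.85145819552437))
(np.float64(396.275848036168), np.float64(200.7361697859981)) (np.float64(282.55360024302905), np.float64(208.4327017792288))
```

Request:
jog_arm(deltas=[[0.3, -0.5, 0, 0, 0, 0, 10], [0.472, -0.782, 0, 0, 0, 0, 10], [0.472, -0.782, 0, 0, 0, 0, 10], [0.472, -0.782, 0, 0, 0, 0, 10], [0.472, -0.782, 0, 0, 0, 0, 10], [0.472, -0.782, 0, 0, 0, 0, 10], [0.472, -0.782, 0, 0, 0, 0, 10], [0.472, -0.782, 0, 0, 0, 0, 10], [0.472, -0.782, 0, 0, 0, 0, 10], [0.174, -0.282, 0, 0, 0, 0, 10]])

```text
t: 13.5
ee_pos: [0.6195, -0.0229, 0.2656]
ee_rot: [0.0, 0.501, 0.866, -0.001]
contact_force: [-0.2, 0.2, -1.2]
width: 0.0188
grasp_force: 48.8
```

Request:
jog_arm(deltas=[[0, 0, -0.3, 0, 0, 0, 10], [0, 0, -0.5, 0, 0, 0, 10], [0, 0, -0.5, 0, 0, 0, 10], [0, 0, -0.3, 0, 0, 0, 10], [0, 0, -0.2, 0, 0, 0, 10], [0, 0, 0, 0, 0, 0, 10], [0, 0, 0, 0, 0, 0, 10], [0, 0, 0, 0, 0, 0, 10]])

```text
t: 14.5
ee_pos: [0.6197, -0.0203, 0.1949]
ee_rot: [0.001, 0.499, 0.867, 0.0]
contact_force: [0.1, 0.8, -1.7]
width: 0.0183
grasp_force: 48.8
```

```bash
python3 - <<'E'
from h import *
import pickle
d={n:get_image(n) for n in("scene","top","wrist")};pickle.dump(d,open("im4.pkl","wb"))
s=sense();print(s["ee_pos"],s["ee_rot"],s["contact_force"])
for n in d: print(n,proj(d[n],[.6198,-.02,.056]))
W=np.zeros((600,800,3),np.uint8)
b=lambda x:np.clip(x*1.5,0,255).astype(np.uint8)
u,v=map(int,proj(d["scene"],[.6198,-.02,.08]));print("s0",u-40,v-50)
W[:600,:400]=b(cv2.resize(d["scene"]["frame"][v-50:v+50,u-40:u+40][:100,:67],None,fx=6,fy=6,interpolation=cv2.INTER_CUBIC))[:600,:400]
u,v=map(int,proj(d["wrist"],[.6198,-.02,.056]));print("w0",u-49,v-60)
W[:480,404:796]=b(cv2.resize(d["wrist"]["frame"][v-60:v+60,u-49:u+49],None,fx=4,fy=4,interpolation=cv2.INTER_CUBIC))
cv2.imwrite("pics/c4.png",W)
E
```

```text
[ 0.61945427 -0.02025941  0.19454593] [3.13339461e-04 4.99063726e-01 8.66565196e-01 2.44865511e-04] [ 0.27898627 -1.02997802 -1.4111832 ]
scene (np.float64(272.5105977686661), np.float64(230.4055356736067))
top (np.float64(281.6334658093001), np.float64(184.49020173961756))
wrist (np.float64(282.5889825788077), np.float64(199.9920161469859))
s0 232 173
w0 233 139
```

View pics/c4.png

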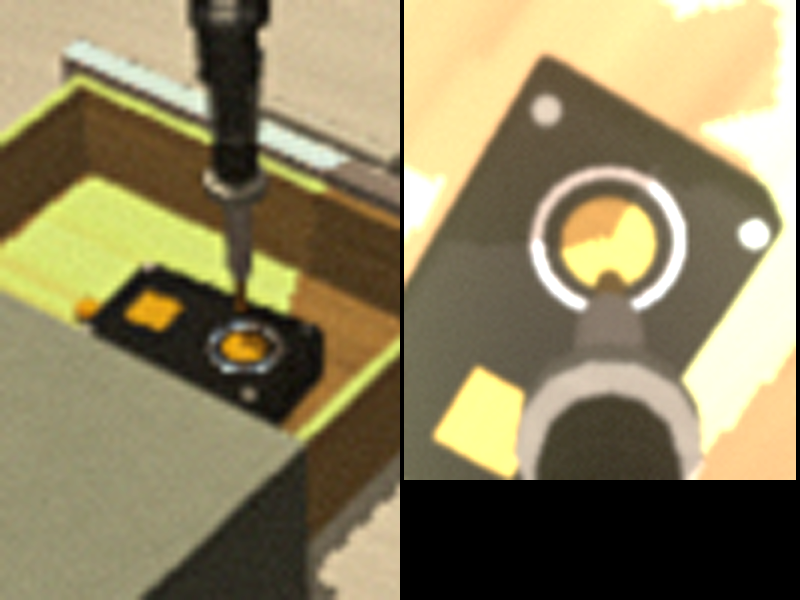

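The tip hangs just above the disc: wrist tip (284,207) vs disc centre (284,200); scene tip (272,224.7) vs disc (272.8,230.5).

```bash
python3 - <<'E'
from h import *
import pickle
d=pickle.load(open("im4.pkl","rb"));s,w=d["scene"],d["wrist"]
print("disc",at_z(s,272.8,230.5,.056),at_z(w,284,199.8,.056),tri(ray(s,272.8,230.5),ray(w,284,199.8)))
print("tip",tri(ray(s,272.2,224.7),ray(w,284.2,208)))
for z in(.074,.078,.082):print(z,at_z(s,272.2,224.7,z),at_z(w,284.2,208,z))
E
```

```text
disc [ 0.61974772 -0.01910602  0.056     ] [ 0.62076058 -0.01924355  0.056     ] (array([ 0.6205587 , -0.01881433,  0.0568541 ]), np.float64(0.0004114044654403066))
tip (array([ 0.62092966, -0.0194235 ,  0.07778632]), np.float64(0.00021689511741721266))
0.074 [ 0.61725888 -0.02188626  0.074     ] [ 0.62154593 -0.02040165  0.074     ]
0.078 [ 0.6211331  -0.01941101  0.078     ] [ 0.62085836 -0.01925351  0.078     ]
0.082 [ 0.62500731 -0.01693576  0.082     ] [ 0.6201708  -0.01810537  0.082     ]
```

```bash
cat > avg.py <<'E'
from h import *
F=[];Z=[]
for i in range(12):
    get_image("top");s=sense();F.append(s["contact_force"]);Z.append(s["ee_pos"])
print(s["t"],np.mean(F,0).round(2),np.std(F,0).round(2),np.mean(Z,0).round(5),np.std(Z,0).round(5),s["grasp_force"])
E
python3 avg.py
```

```text
15.25 [-0.14  0.14 -1.01] [0.41 0.39 0.28] [ 0.61928 -0.02023  0.1942 ] [4.e-05 3.e-05 1.e-04] 48.81428897380829
```

Request:
jog_arm(deltas=[[0, 0, -0.2, 0, 0, 0, 10], [0, 0, -0.15, 0, 0, 0, 10], [0, 0, -0.1, 0, 0, 0, 10], [0, 0, -0.05, 0, 0, 0, 10], [0, 0, -0.05, 0, 0, 0, 10], [0, 0, 0, 0, 0, 0, 10], [0, 0, 0, 0, 0, 0, 10]])

```text
t: 16.12
ee_pos: [0.6193, -0.0203, 0.1724]
ee_rot: [0.0, 0.499, 0.867, 0.0]
contact_force: [-0.4, -0.3, -0.2]
width: 0.0186
grasp_force: 48.9
```

```bash
python3 avg.py
```

```text
16.725 [-0.41  0.18 -0.23] [0.33 0.42 0.54] [ 0.6193  -0.02025  0.17226] [2.e-05 3.e-05 8.e-05] 48.864760994911194
```

Request:
jog_arm(deltas=[[0, 0, -0.025, 0, 0, 0, 10], [0, 0, -0.025, 0, 0, 0, 10], [0, 0, -0.025, 0, 0, 0, 10], [0, 0, 0, 0, 0, 0, 10], [0, 0, 0, 0, 0, 0, 10]])

```text
t: 17.35
ee_pos: [0.6193, -0.0203, 0.1692]
ee_rot: [0.0, 0.499, 0.867, 0.0]
contact_force: [0.2, 0.2, 0.6]
width: 0.0189
grasp_force: 48.9
```

```bash
python3 avg.py
```

```text
17.95 [0.05 0.02 0.48] [0.69 0.61 0.46] [ 0.61928 -0.02023  0.16919] [1.e-05 2.e-05 3.e-05] 48.869503140449524
```

Request:
jog_arm(deltas=[[0, 0, -0.02, 0, 0, 0, 10], [0, 0, -0.02, 0, 0, 0, 10], [0, 0, -0.02, 0, 0, 0, 10], [0, 0, 0, 0, 0, 0, 10], [0, 0, 0, 0, 0, 0, 10], [0, 0, 0, 0, 0, 0, 10]])

```text
t: 18.7
ee_pos: [0.6193, -0.0202, 0.1668]
ee_rot: [0.0, 0.499, 0.867, 0.0]
contact_force: [-0.1, 0.7, 0.8]
width: 0.0188
grasp_force: 48.9
```

```bash
python3 avg.py; python3 avg.py; python3 - <<'E'
from h import *
d={n:get_image(n) for n in("scene","top","wrist")}
W=np.zeros((600,800,3),np.uint8)
b=lambda x:np.clip(x*1.5,0,255).astype(np.uint8)
W[:600,:402]=b(cv2.resize(d["scene"]["frame"][173:273,232:299],None,fx=6,fy=6,interpolation=cv2.INTER_CUBIC))
u,v=map(int,proj(d["wrist"],[.6198,-.02,.056]))
W[:320,404:796]=b(cv2.resize(d["wrist"]["frame"][v-40:v+40,u-49:u+49],None,fx=4,fy=4,interpolation=cv2.INTER_CUBIC))
W[322:598,404:772]=b(cv2.resize(d["top"]["frame"][140:278,166:350],None,fx=2,fy=2))
cv2.imwrite("pics/c5.png",W)
E
```

```text
19.3 [-0.04 -0.07  0.96] [0.45 0.52 0.62] [ 0.61927 -0.02023  0.16676] [1.e-05 2.e-05 2.e-05] 48.897045850753784
19.9 [-0.07 -0.01  1.06] [0.34 0.76 0.4 ] [ 0.61926 -0.02022  0.16676] [1.e-05 2.e-05 2.e-05] 48.89745891094208
```

View pics/c5.png

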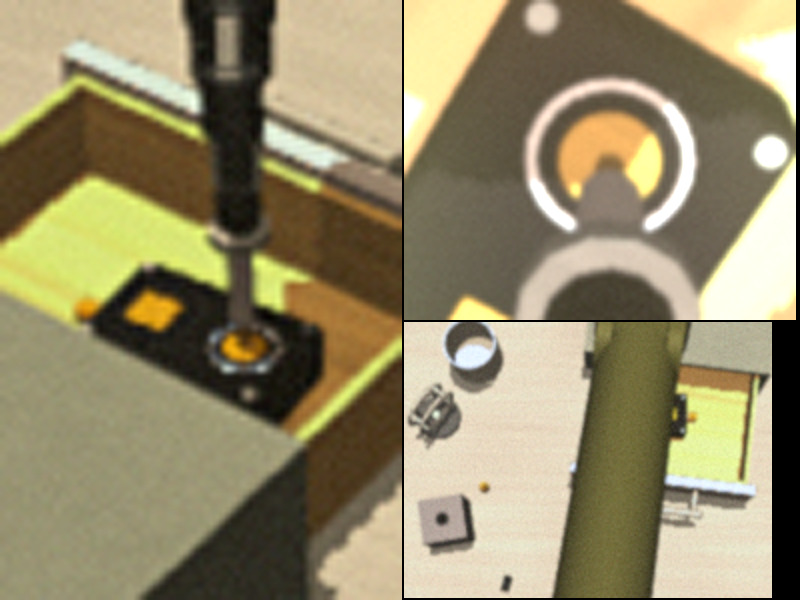

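The tip rests on the disc inside the ring at wrist crop (609,160), the net force is 2.0 N (half way in), and the drawer and bystanders are unmoved.

```bash
python3 -c "
from rig import *
print(sign_off())"
```

```text
the job is handed in; nothing more can be done
None
```

The drawer is out at its stop, and the job was handed in at about 20 s with the probe held upright on the ringed brass disc, its tip about half way in (about 2 N); the other loose things I could see had not moved.

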